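Bring up the inspection light to the third click

ROBOT

A 7-joint arm with a two-finger parallel gripper is mounted at the origin on the work surface. World frame = base frame: x ahead of the robot, y to its left, z up, the work surface at z = 0. Lengths are in m, angles in rad, forces in N, time in s.
With the tool pointing down it reaches from about 0.4 to 0.85 m from the base axis. Payload 10.4 kg.
Tool frame: the origin (TCP) lies midway between the tips of the shut fingers; the grasp point (between the pads) lies 19 mm behind it (r.grasp_offset is the distance from the TCP to the grasp point, in m); x points along the fingers, y is the direction in which the jaws open and shut, and the axes are right-handed (so a half turn about x gives the same grasp; the last joint's range is limited). The gripper opens to 87 mm and grips with 3 to 60 N. Pads are 19 mm wide; open, the fingers measure 117 mm over their backs; the gripper's body (75 mm by 190 mm) begins 51 mm behind the grasp point.
Start: joints at [-1.148, 0.332, -0.065, 1.46, 0.022, 1.35, -0.088], TCP at [0.269, 0.564, 0.223] pointing down, gripper open.
Joint ranges: [-2.6, 2.6], [-0.5, 2.12], [-1.47, 1.34], [0.16, 2.42], [-1.27, 4.41], [0.06, 2.06], [-2.6, 2.6]. Speed limits (rad/s): [2.22, 2.22, 2.79, 2.79, 3.14, 3.14, 3.14].

INTERFACE

Orientations are given as a unit quaternion [x, y, z, w].
In Python, from bench import r, vision, close_job gives the robot as it stands. The module is installed in compiled form; this text tells all that it offers.
- The arm moves only by the shell command python3 -m pendant 'ROWS' [OPENING] [FORCE]. ROWS is text: rows parted by semicolons, each of 6 numbers parted by spaces: the shift along the tool's x, y, z in units of 0.25 m (1.0 is 0.25 m), then the turn, a rotation vector about the tool's x, y, z in units of 1.5 rad (1.0 is 1.5 rad). A call has 1 to 8 rows; each row is the pose to reach, as a shift and turn from the pose commanded when the call began, along the tool's axes at that moment; what a row does not reach only later rows make up. A row lasts 1/10 s, in which the tool goes at most 50 mm and 8.59 degrees, less where a joint would pass 70% of its speed; a pose out of reach is approached as far as the arm can. A call with a number of a shift or a turn outside -1 to 1 is refused whole. A call with a gripper value outside its range is refused whole. OPENING is the gripper command: -1 is shut, 1 is fully open, values between are in proportion, set as the call begins (- or left out, the last holds). The fingers move at their own pace and stop on an object; FORCE is the grip in N (left out, the last holds). Time passes only in rows, so rows that repeat a pose let the fingers close. It gives the time, the measured TCP pose, the force and the opening at its end, in the units of the state.
- r.read_state(): the state, without advancing time (a new reading comes with each control period).
- vision.camera(name): name is "scene" or "top" or "wrist"; returns (picture, depth): 384x512x3 uint8, blue, green, red; 384x512 float32, m along the optical axis (not along the pixel's ray), 0 where there is no reading.
- vision.get_calibration(name): a dict with "camera_matrix" (3x3 intrinsics, pixels), "rvec" (rotation vector, rad) and "tvec" (3), from world to camera coordinates, as OpenCV has them. Camera axes: x right, y down, z forward; pixel columns grow to the right and rows downward; lengths in m; the calibration is good to about 2 mm. A picture is of the moment at which its call begins: read the wrist's pose just before it. get_calibration takes no time and is no camera call; for the wrist camera it gives the pose at the moment of the call.
- close_job(): hands the job in, once; it reports no verdict.
The state is a dict: "time": time; "joint_positions": joint angles; "joint_vel": joint speeds; "joint_torque": joint torques, N m; "ee_pos": TCP position; "eef_rot": TCP orientation; "ft_force": force on the tool from outside, world axes, zero at the start; "torque": the same for the moment, N m; "width": finger opening in m.
Only numpy, scipy, OpenCV 4.12 (cv2) and the standard library are available. Lean on these libraries where they do the work, as an engineer would, in place of code of your own. Each camera call takes 0.05 s, during which the arm holds its last target. There are 200 camera calls.

TASK

Bring up the inspection light with a fingertip, the way that dazzles nobody: push the attenuator lever on top of the light source right back to its closed end, press the green lamp button fully down and let it go while the lever stays closed, then push the lever open three clicks and leave it seated in the third, never running it past that click. Only push and press, never pinch the lever between the fingers, and leave the loose tools and parts around the light source where they are.

Things in the scene. Friction and masses are not known exactly. Their poses are not given: they have to be found in the camera images.
- lightsource: Cold-light source: grey box, fixed on the bench, 200 mm along its x, 170 mm along y, flat top 110 mm up; dark blue control strip on the near part of the top. Origin: centre of its footprint. x from its front (robot side) to its back, y along the lever's slot from closed to open, z up. Two bent lamp arms rise to 180 mm at x -40 to 110, y 120 to 245 mm; the light outlet sticks out below them.
- attenuator (a joint): Travel of the attenuator lever, m: 0 = closed end stop (ring mark, shortest tick), growing along the light source's +y. Clicks every 12 mm: 0.012 first, 0.024 second, 0.036 third, 0.048, 0.060 fully open (yellow dot). It takes about 6 N (7 at most) to leave a click; the push fades away over the next 6 mm, then the lever snaps by itself the last 6 mm into the next click. It starts in the first or second click.
- attenuator_tip (a point): Middle of the top of the orange attenuator lever, 26 mm above the light source's top. The lever is an upright blade that slides only along the light source's y, on the line x = -55 mm, from y = -55 mm (closed) to +5 mm: 12 mm thick along y over its rubber pads, 18 mm wide along x. White ticks behind the slot, one per click, grow longer towards open.
- pad_closing: Grey rubber thumb pad on the lever's open-side (+y) flank, pushed on to close it: 16 mm along x, 18 mm high, from 5.5 to 23.5 mm above the light source's top. Origin: its centre; axes as the light source's. Its outer face is 6 mm from the lever's middle.
- pad_opening: The same pad on the lever's closed-side (-y) flank, the one to push on to open it. Origin: its centre; its outer face is 6 mm from the lever's middle. Both pads squeezed at once counts as pinching the lever.
- lamp_start (a joint): Travel of the spring lamp button, in m: 0 = released, 0.004 = fully down (about 4.5 N). It springs back.
- lamp_start_top (a point): Middle of the top of the green lamp button, 9 mm above the light source's top when released, at x = -55, y = +52 mm of the light source; the cap is 19 mm across, in a steel ring 27 mm across and 4 mm high. It is pressed straight down.
- loupe: Black eye loupe, 35 mm across, 28 mm high, standing on the back half of the light source's top. Origin: centre of its underside. Leave alone.
- tweezers: Steel tweezers, 120 mm long along x, 10 mm high, lying on the bench right of the light source. Origin: underside, middle. Leave alone.
- screwdriver: Small aluminium screwdriver with a red swivel head, 95 mm long along x, 12 mm thick, lying in front of the light source. Origin: underside, near the middle. Leave alone.
- oil_cup: White oil cup, 42 mm across, with a red knobbed lid, 33 mm high. Origin: centre of its underside. Leave alone.
- oil_vial: Amber oil vial with a black cap, 24 mm across, 46 mm high. Origin: centre of its underside. Leave alone.
- dust_cover: Clear dust cover with a brass rim and a steel knob, 68 mm across, 43 mm high, standing right of the light source. Origin: centre of its underside. Leave alone.
- holder: Black and aluminium movement holder with a watch movement on it, 60 mm long, 52 mm across, 19 mm high, under the heads of the lamp arms. Origin: centre of its underside. Leave alone.

How it is judged:
By the outcome, as a careful person would: the job done as asked, in the order asked, and still so for the second after the job is handed in, with the robot touching nothing.
It also fails if it takes over 67 s, if anything falls off the work surface, if the arm or the gripper's body presses on something with over 40 N, if the wrist force passes 120 N, or if a joint passes its speed limit or range.

## Working session

There is one attempt and no reset: what is moved stays moved. The work goes in short steps, Python scripts to look and compute and a shell command to move; the robot and the scene stay as the last step left them, time stands still between calls to the robot, and variables do not carry over. Pictures are saved under pics/ and viewed, about 8 in all and at most 12, crops included, and the job is handed in when it is done.

```bash
mkdir -p pics; cat > h.py <<'E'
import cv2, numpy as np
from bench import r, vision
def cal(n):
    c=vision.get_calibration(n); K=np.array(c["camera_matrix"]); R=cv2.Rodrigues(np.array(c["rvec"]))[0]; t=np.array(c["tvec"]).ravel()
    return K,R,t
def cloud(d,c):
    K,R,t=c; v,u=np.mgrid[:d.shape[0],:d.shape[1]]
    P=np.stack([(u-K[0,2])/K[0,0]*d,(v-K[1,2])/K[1,1]*d,d],-1)
    W=(P-t)@R; W[d<=0]=np.nan; return W
def proj(p,c):
    K,R,t=c; q=K@(R@np.array(p)+t); return q[:2]/q[2]
E
python3 - <<'E'
from h import *
s=r.read_state(); print(s)
for n in ["scene","top","wrist"]:
    c=cal(n); p,d=vision.camera(n); np.savez(n+"0.npz",p=p,d=d,K=c[0],R=c[1],t=c[2]); print(n,-c[1].T@c[2],c[0][0,0])
    cv2.imwrite(f"pics/{n}0.png",p)
a=np.hstack([cv2.imread("pics/scene0.png"),cv2.imread("pics/top0.png")]);cv2.imwrite("pics/st0.png",cv2.resize(a,(800,300),interpolation=cv2.INTER_AREA))
E
```

```text
{'time': 0.0, 'joint_positions': array([-1.14756713,  0.33284466, -0.06468803,  1.46093356,  0.0215665 ,
        1.34991336, -0.08847181]), 'joint_vel': array([ 0.00088819,  0.00092279, -0.00015261,  0.00104341, -0.0009631 ,
        0.00075109,  0.00010194]), 'joint_torque': array([ 2.28785411e-04, -6.23257971e+01,  2.45177618e-02, -3.89912975e+01,
       -6.14597951e-02,  3.96382471e-02,  1.56987985e-04]), 'ee_pos': array([0.26933776, 0.56355623, 0.2217746 ]), 'eef_rot': array([ 0.15582447,  0.68971007, -0.15679902,  0.68951637]), 'ft_force': array([-0.06027673,  0.44055772, -0.4718287 ]), 'torque': array([0.01305306, 0.04234021, 0.0442389 ]), 'width': 0.0867605537665469}
scene [1.03384913 0.1771636  0.8286489 ] 393.47142048435734
top [0.53183418 0.02949465 1.00646113] 401.2809382839183
wrist [0.19524681 0.59807604 0.38465521] 283.383914176947
```

View pics/top0.png

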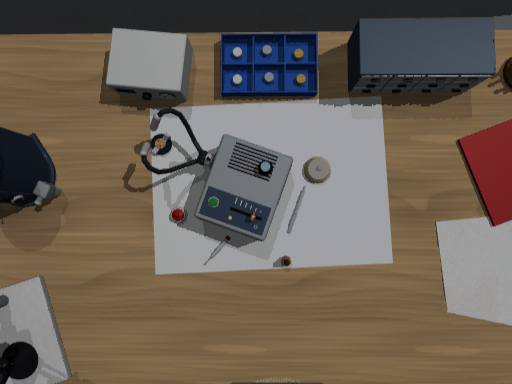

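View pics/scene0.png

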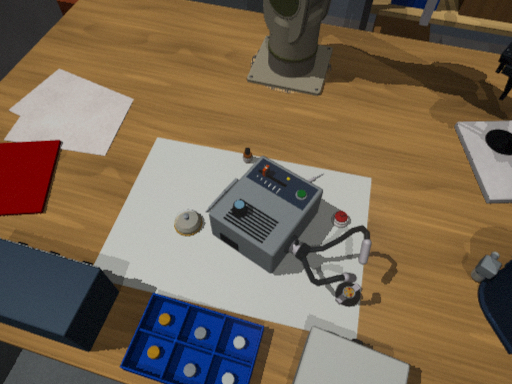

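Top view: the box is centred near (245,187), the green button at (213,202), the orange lever at (254,216), and the ticks lie above the slot. Next I'll fit the pose.

```bash
python3 - <<'E'
from h import *
res={}
for n in ["top","scene"]:
    z=np.load(n+"0.npz"); p,d=z["p"],z["d"]; c=(z["K"],z["R"],z["t"]); W=cloud(d,c)
    v0=dict(top=(187,245),scene=(215,265))[n]
    m=((W[...,2]>.100)&(W[...,2]<.118)).astype(np.uint8)
    k,l,st,ce=cv2.connectedComponentsWithStats(m); 
    i=1+np.argmax([st[j,4]*(np.hypot(*(ce[j]-np.array(v0[::-1])))<40) for j in range(1,k)])
    P=W[l==i]; print(n,"ztop",np.nanmedian(P[:,2]),cv2.minAreaRect((P[:,:2]*1000).astype(np.float32)))
    hsv=cv2.cvtColor(p,cv2.COLOR_BGR2HSV)
    roi=np.zeros(m.shape,bool); roi[v0[0]-60:v0[0]+60,v0[1]-60:v0[1]+60]=1
    for nm,lo,hi in [("green",(50,120,60),(80,255,255)),("orange",(3,160,120),(16,255,255))]:
        q=(cv2.inRange(hsv,lo,hi)>0)&roi&(W[...,2]>.105)
        vv,uu=np.nonzero(q); print(nm,len(vv),"px",uu.mean(),vv.mean(),np.round(np.nanmedian(W[q],0),4),"zmax",np.nanmax(W[q][:,2]))
        if nm=="orange": print(np.c_[uu,vv,np.round(W[q],3)][:40])
z=np.load("top0.npz"); cv2.imwrite("pics/crop1.png",cv2.resize(z["p"][130:245,185:300],(600,600),interpolation=cv2.INTER_CUBIC))
E
```

```text
top ztop 0.10921586431334866 ((587.2175903320312, 78.93385314941406), (170.24832153320312, 201.60653686523438), 70.44719696044922)
green 47 px 212.53191489361703 201.68085106382978 [0.5517 0.1469 0.1182] zmax 0.12140838919248415
orange 11 px 252.72727272727272 216.0 [0.5232 0.0558 0.1357] zmax 0.137319860543544
[[2.53e+02 2.13e+02 5.27e-01 5.60e-02 1.32e-01]
 [2.54e+02 2.13e+02 5.28e-01 5.40e-02 1.34e-01]
 [2.53e+02 2.14e+02 5.25e-01 5.60e-02 1.36e-01]
 [2.54e+02 2.14e+02 5.25e-01 5.30e-02 1.37e-01]
 [2.53e+02 2.15e+02 5.23e-01 5.60e-02 1.37e-01]
 [2.54e+02 2.15e+02 5.23e-01 5.30e-02 1.36e-01]
 [2.51e+02 2.18e+02 5.17e-01 6.00e-02 1.34e-01]
 [2.52e+02 2.18e+02 5.17e-01 5.80e-02 1.37e-01]
 [2.53e+02 2.18e+02 5.17e-01 5.60e-02 1.33e-01]
 [2.51e+02 2.19e+02 5.15e-01 6.00e-02 1.36e-01]
 [2.52e+02 2.19e+02 5.15e-01 5.80e-02 1.33e-01]]
scene ztop 0.10894451734703137 ((590.16015625, 78.45005798339844), (170.21685791015625, 201.7277069091797), 70.30419158935547)
green 48 px 301.3541666666667 193.125 [0.5552 0.1464 0.118 ] zmax 0.1213966287253352
orange 12 px 265.4166666666667 167.33333333333334 [0.5211 0.0553 0.1342] zmax 0.13596635819251746
[[2.66e+02 1.65e+02 4.99e-01 5.20e-02 1.13e-01]
 [2.67e+02 1.65e+02 5.15e-01 5.80e-02 1.34e-01]
 [2.68e+02 1.65e+02 4.94e-01 5.60e-02 1.08e-01]
 [2.66e+02 1.66e+02 5.18e-01 5.70e-02 1.35e-01]
 [2.67e+02 1.66e+02 5.17e-01 5.90e-02 1.34e-01]
 [2.68e+02 1.66e+02 5.17e-01 6.10e-02 1.34e-01]
 [2.64e+02 1.68e+02 5.24e-01 5.40e-02 1.34e-01]
 [2.63e+02 1.69e+02 5.28e-01 5.20e-02 1.35e-01]
 [2.64e+02 1.69e+02 5.27e-01 5.40e-02 1.34e-01]
 [2.65e+02 1.69e+02 5.26e-01 5.70e-02 1.34e-01]
 [2.63e+02 1.70e+02 5.32e-01 5.30e-02 1.36e-01]
 [2.64e+02 1.70e+02 5.29e-01 5.50e-02 1.34e-01]]
```

View pics/crop1.png

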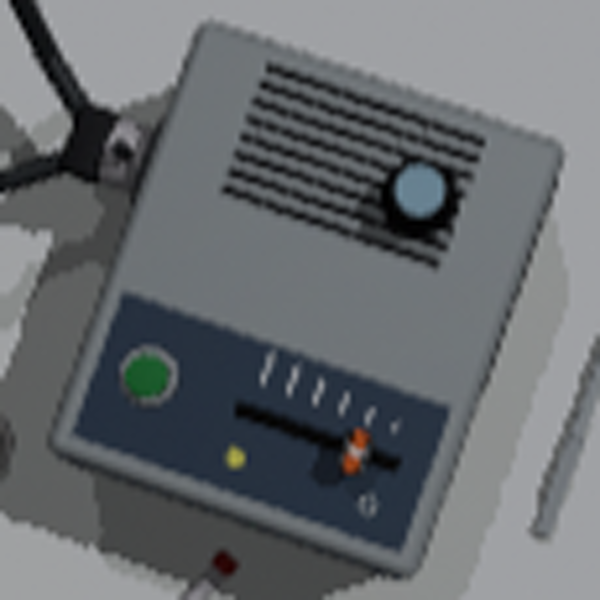

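```bash
cat >> h.py <<'E'
from scipy.spatial.transform import Rotation as Ro
C=np.array([.5887,.0787]); A=np.deg2rad(-19.6); BX=np.array([np.cos(A),np.sin(A),0]); BY=np.array([-np.sin(A),np.cos(A),0])
def w(x,y,z): return np.r_[C,0]+x*BX+y*BY+np.r_[0,0,z+.109]
def b(p): q=np.array(p)-np.r_[C,.109]; return np.round([q@BX*1e3,q@BY*1e3,q[2]*1e3],2)
def row(tgt,sg=1,s=None):
    s=s or r.read_state(); R=Ro.from_quat(s["eef_rot"]); X=np.r_[0,0,-1.]; Y=sg*BX
    T=Ro.from_matrix(np.c_[X,Y,np.cross(X,Y)])
    return np.round(R.inv().apply(np.array(tgt)-s["ee_pos"])/.25,4), np.round((R.inv()*T).as_rotvec()/1.5,4)
E
python3 - <<'E'
from h import *
s=r.read_state(); R=Ro.from_quat(s["eef_rot"]); print(R.as_matrix().round(3)); print("box",b(s["ee_pos"]))
K,Rc,t=cal("wrist"); print("cam in tool",R.inv().apply(-Rc.T@t-s["ee_pos"]), "axis",R.inv().apply(Rc[2]))
for sg in (1,-1): print(sg,row(w(-.055,-.027,.12),sg), row(w(-.055,.02,.12),sg))
E
```

```text
[[-0.     0.431  0.902]
 [-0.001  0.902 -0.431]
 [-1.    -0.001  0.   ]]
box [-463.49  349.75  112.94]
cam in tool [-0.16283062 -0.00106092 -0.0817218 ] axis [9.53969304e-01 4.07348447e-04 2.99903988e-01]
1 (array([-0.0267, -1.3298,  1.7812]), array([9.781e-01, 6.000e-04, 5.000e-04])) (array([-0.0269, -1.1428,  1.7617]), array([9.781e-01, 6.000e-04, 5.000e-04]))
-1 (array([-0.0267, -1.3298,  1.7812]), array([-1.1163e+00, -6.0000e-04,  6.0000e-04])) (array([-0.0269, -1.1428,  1.7617]), array([-1.1163e+00, -6.0000e-04,  6.0000e-04]))
```

```bash
python3 -m pendant '-0.1 -0.75 1 0.55 0 0;-0.1 -0.75 1 0.55 0 0;-0.1 -0.75 1 0.55 0 0;-0.1 -0.75 1 0.55 0 0;-0.1 -0.75 1 0.55 0 0;-0.1 -0.75 1 0.55 0 0;-0.1 -0.75 1 0.55 0 0;-0.1 -0.75 1 0.55 0 0' -1 20
python3 - <<'E'
from h import *
print(row(w(-.055,-.02,.12)))
E
```

```text
time: 0.95
ee_pos: [0.4155, 0.2848, 0.2478]
eef_rot: [0.421, 0.568, -0.421, 0.568]
ft_force: [0.2, 0.2, -0.0]
width: 0.031
(array([0.0754, 0.1978, 0.9239]), array([ 4.255e-01, -2.000e-04, -3.000e-04]))
```

```bash
python3 -m pendant '0.03 0.198 0.924 0.4255 0 0;0.03 0.198 0.924 0.4255 0 0;0.03 0.198 0.924 0.4255 0 0;0.03 0.198 0.924 0.4255 0 0;0.03 0.198 0.924 0.4255 0 0;0.03 0.198 0.924 0.4255 0 0;0.03 0.198 0.924 0.4255 0 0;0.03 0.198 0.924 0.4255 0 0'
python3 - <<'E'
from h import *
s=r.read_state();print(b(s["ee_pos"]),s["width"],row(w(-.055,-.02,.12)))
c=cal("wrist"); p,d=vision.camera("wrist"); W=cloud(d,c); np.savez("w1.npz",p=p,d=d,K=c[0],R=c[1],t=c[2])
cv2.imwrite("pics/w1.png",p)
E
```

```text
time: 1.75
ee_pos: [0.5293, 0.0834, 0.2397]
eef_rot: [-0.576, -0.41, 0.576, -0.41]
ft_force: [0.6, 0.5, -0.4]
width: 0.0004
[-57.56 -15.54 130.68] 0.00040185234822059707 (array([0.0427, 0.0101, 0.0179]), array([ 0.0052, -0.0001,  0.0005]))
```

View pics/w1.png

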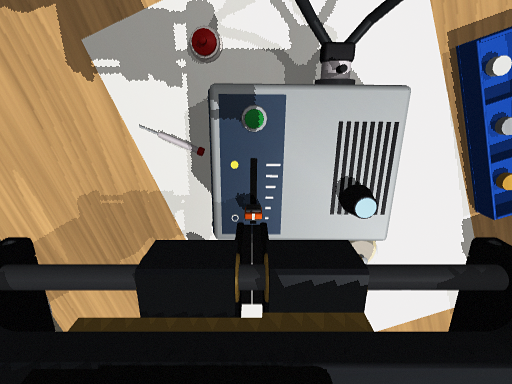

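The wrist view shows the lever at (253,215), just beyond the shut fingertips, and the button at (254,118). I'll use this closer view to refine the pose.

```bash
python3 - <<'E'
from h import *
z=np.load("w1.npz"); p,d=z["p"],z["d"]; c=(z["K"],z["R"],z["t"]); W=cloud(d,c)
m=((W[...,2]>.104)&(W[...,2]<.114)); m[:80]=0; m[245:]=0; m[:,:200]=0; m[:,412:]=0
P=W[m]; print(np.median(P[:,2]),cv2.minAreaRect((P[:,:2]*1000).astype(np.float32)))
hsv=cv2.cvtColor(p,cv2.COLOR_BGR2HSV)
for nm,lo,hi in [("green",(50,120,60),(80,255,255)),("orange",(3,160,120),(16,255,255))]:
    q=(cv2.inRange(hsv,lo,hi)>0)&(W[...,2]>.105); q[:80]=0;q[240:]=0;q[:,:215]=0;q[:,300:]=0
    B=np.array([b(x) for x in W[q]]); B=B[B[:,2]>(5 if nm=="green" else 23)]
    print(nm,len(B),B.mean(0),B.min(0),B.max(0))
f=W[222:245,235:270]; B=np.array([b(x) for x in f.reshape(-1,3)]); B=B[B[:,2]>60]; print("finger",B.min(0),B.max(0))
for i in range(208,240,2): print(i,[tuple(b(W[i,j])) for j in (245,253,262)])
E
```

```text
0.11093525839541914 ((587.4947509765625, 77.94075775146484), (168.3110809326172, 199.71177673339844), 70.41544342041016)
green 271 [-54.87291513  50.34446494  10.73667897] [-63.48  42.09   8.77] [-46.04  59.04  12.37]
orange 72 [-54.58611111 -44.60388889  27.61569444] [-62.87 -47.46  25.77] [-46.6  -41.98  29.99]
finger [-65.71  -7.91 130.91] [-47.41  21.64 210.32]
208 [(np.float64(-63.19), np.float64(-41.85), np.float64(12.68)), (np.float64(-54.8), np.float64(-38.36), np.float64(21.56)), (np.float64(-44.73), np.float64(-45.76), np.float64(2.03))]
210 [(np.float64(-63.06), np.float64(-41.75), np.float64(18.73)), (np.float64(-54.8), np.float64(-39.55), np.float64(24.13)), (np.float64(-44.71), np.float64(-47.84), np.float64(2.73))]
212 [(np.float64(-62.95), np.float64(-42.05), np.float64(23.56)), (np.float64(-54.77), np.float64(-41.74), np.float64(24.14)), (np.float64(-44.61), np.float64(-50.65), np.float64(1.62))]
214 [(np.float64(-62.85), np.float64(-42.39), np.float64(28.1)), (np.float64(-54.77), np.float64(-42.71), np.float64(27.15)), (np.float64(-44.61), np.float64(-52.59), np.flo
[... 1545 characters left out ...]
at64(142.69)), (np.float64(-55.69), np.float64(-7.09), np.float64(142.25)), (np.float64(-50.54), np.float64(-5.68), np.float64(145.09))]
234 [(np.float64(-60.34), np.float64(-7.32), np.float64(144.51)), (np.float64(-55.69), np.float64(-7.79), np.float64(143.47)), (np.float64(-50.66), np.float64(-5.44), np.float64(148.15))]
236 [(np.float64(-60.28), np.float64(-7.28), np.float64(147.14)), (np.float64(-55.71), np.float64(-7.43), np.float64(146.75)), (np.float64(-50.71), np.float64(-5.74), np.float64(150.03))]
238 [(np.float64(-60.23), np.float64(-7.54), np.float64(149.11)), (np.float64(-55.74), np.float64(-6.79), np.float64(150.49)), (np.float64(-50.81), np.float64(-5.59), np.float64(152.77))]
```

```bash
sed -i 's/C=np.array(\[.5887,.0787\])/C=np.array([.5883,.0784])/; s/z+.109/z+.110/; s/C,.109/C,.110/' h.py
python3 - <<'E'
from h import *
s=r.read_state();print(b(s["ee_pos"]),row(w(-.055,-.019,.008)))
E
```

```text
[-57.24 -15.23 129.83] (array([0.4873, 0.0091, 0.0153]), array([ 0.0052, -0.0002,  0.0004]))
```

```bash
python3 -m pendant '0.1 0.009 0.015 0.005 0 0;0.2 0.009 0.015 0.005 0 0;0.3 0.009 0.015 0.005 0 0;0.4 0.009 0.015 0.005 0 0;0.45 0.009 0.015 0.005 0 0;0.487 0.009 0.015 0.005 0 0;0.487 0.009 0.015 0.005 0 0;0.487 0.009 0.015 0.005 0 0'
python3 -c "
from h import *
s=r.read_state();print(s['time'],b(s['ee_pos']),s['ft_force']@np.c_[BX,BY],row(w(-.055,-.019,.008)))"
```

```text
time: 2.6
ee_pos: [0.5311, 0.077, 0.1191]
eef_rot: [0.579, 0.407, -0.578, 0.407]
ft_force: [0.3, 0.1, 0.3]
width: 0.0006
2.6 [-53.39 -20.53   9.15] [0.28472147 0.22054766] (array([ 0.0046, -0.0065, -0.0061]), array([-0.0022, -0.0005, -0.0006]))
```

```bash
cat > st.py <<'E'
from h import *
s=r.read_state();print(s['time'],'box',b(s['ee_pos']),'F box',np.round(s['ft_force']@np.c_[BX,BY,[0,0,1]],2))
E
python3 -m pendant '0 0 0.01 0 0 0;0 0 0.02 0 0 0;0 0 0.024 0 0 0;0 0 0.024 0 0 0' >/dev/null; python3 st.py
python3 -m pendant '0 0 0.004 0 0 0;0 0 0.008 0 0 0;0 0 0.012 0 0 0;0 0 0.012 0 0 0'>/dev/null; python3 st.py
python3 -m pendant '0 0 0.004 0 0 0;0 0 0.008 0 0 0;0 0 0.012 0 0 0;0 0 0.012 0 0 0'>/dev/null; python3 st.py
```

```text
3.0 box [-53.35 -26.44   8.95] F box [0.16 3.45 1.91]
3.4 box [-53.38 -28.78   8.93] F box [-0.03  3.6   4.4 ]
3.8 box [-54.13 -34.18   7.76] F box [ 0.72 -0.69 -1.01]
```

```bash
python3 -m pendant '0 0 0.006 0 0 0;0 0 0.012 0 0 0;0 0 0.016 0 0 0;0 0 0.016 0 0 0' >/dev/null; python3 st.py
python3 -m pendant '0 0 0.004 0 0 0;0 0 0.004 0 0 0;0 0 0.004 0 0 0'>/dev/null; python3 st.py
python3 -m pendant '0 0 0.004 0 0 0;0 0 0.004 0 0 0;0 0 0.004 0 0 0'>/dev/null; python3 st.py
```

```text
4.2 box [-53.8  -37.31   8.22] F box [0.67 0.24 0.46]
4.5 box [-53.83 -38.01   8.27] F box [-0.33  0.44  0.44]
4.8 box [-53.83 -38.46   8.34] F box [-0.05  3.3  -0.54]
```

```bash
python3 -m pendant '0 0 0.004 0 0 0;0 0 0.006 0 0 0;0 0 0.006 0 0 0' >/dev/null; python3 st.py
python3 -m pendant '0 0 -0.03 0 0 0;0 0 -0.04 0 0 0;-0.15 0 -0.08 0 0 0;-0.3 0 -0.2 0 0 0;-0.3 0 -0.2 0 0 0;-0.3 0 -0.2 0 0 0'>/dev/null; python3 st.py
python3 - <<'E'
from h import *
p,d=vision.camera("top"); q,_=vision.camera("wrist")
a=cv2.resize(p[185:235,195:270],(750,500),interpolation=cv2.INTER_CUBIC)[:, :400+350]
c=np.hstack([cv2.resize(p[190:230,205:265],(400,267),interpolation=cv2.INTER_CUBIC),cv2.resize(q[150:250,175:325],(400,267),interpolation=cv2.INTER_CUBIC)])
cv2.imwrite("pics/c2.png",c)
print(row(w(-.055,.052,.030)))
E
```

```text
5.1 box [-53.85 -39.05   8.42] F box [ 1.95  7.15 -3.62]
5.7 box [-53.45   9.84  83.56] F box [-0.39  0.18 -0.71]
(array([ 0.2084, -0.0048, -0.175 ]), array([-0.003 ,  0.0011,  0.0009]))
```

View pics/c2.png

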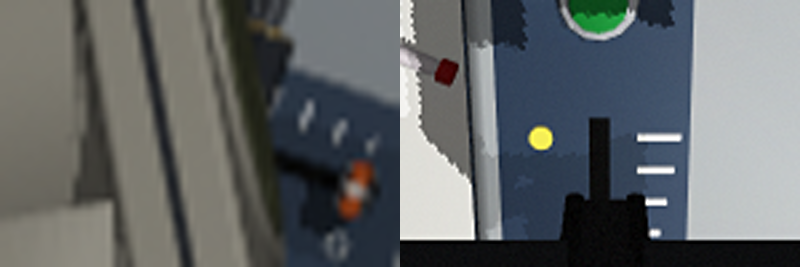

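Top crop (left): the lever is at the far right end of the slot, beside the shortest tick. That matches the stiff 7 N contact at the stop, so it is closed. Now the button.

```bash
python3 -m pendant '0 -0.005 -0.177 -0.003 0.001 0;0.1 -0.005 -0.177 -0.003 0.001 0;0.2 -0.005 -0.177 -0.003 0.001 0;0.208 -0.005 -0.177 -0.003 0.001 0;0.208 -0.005 -0.177 -0.003 0.001 0;0.208 -0.005 -0.177 -0.003 0.001 0' >/dev/null; python3 st.py
python3 -m pendant '0.03 0 0 0 0 0;0.06 0 0 0 0 0;0.072 0 0 0 0 0;0.072 0 0 0 0 0;0.072 0 0 0 0 0' >/dev/null; python3 st.py
```

```text
6.4 box [-54.09  53.45  32.3 ] F box [-0.41 -0.18  0.52]
6.9 box [-54.68  53.79  13.33] F box [ 0.61  0.24 -0.32]
```

```bash
python3 -m pendant '0.006 0 0 0 0 0;0.012 0 0 0 0 0;0.016 0 0 0 0 0;0.016 0 0 0 0 0' >/dev/null; python3 st.py
python3 -m pendant '0.004 0 0 0 0 0;0.008 0 0 0 0 0;0.008 0 0 0 0 0' >/dev/null; python3 st.py
python3 -m pendant '0.004 0 0 0 0 0;0.008 0 0 0 0 0;0.008 0 0 0 0 0' >/dev/null; python3 st.py
```

```text
7.3 box [-54.68  53.83   9.33] F box [-0.71  0.    0.97]
7.6 box [-54.65  53.87   7.36] F box [-0.9   0.08  2.48]
7.9 box [-54.67  53.83   5.49] F box [-1.19 -1.01  5.59]
```

```bash
python3 -m pendant '0.004 0 0 0 0 0;0.004 0 0 0 0 0;0.004 0 0 0 0 0' >/dev/null; python3 st.py
python3 -m pendant '0.004 0 0 0 0 0;0.004 0 0 0 0 0;0.004 0 0 0 0 0' >/dev/null; python3 st.py
```

```text
8.2 box [-54.63  53.9    5.33] F box [-5.35 -2.31 12.75]
8.5 box [-54.56  53.9    5.16] F box [-7.51 -5.61 21.53]
```

```bash
python3 -m pendant '-0.04 0 0 0 0 0;-0.12 0 0 0 0 0;-0.2 0 0 0 0 0;-0.2 0 0 0 0 0;-0.2 0 0 0 0 0' >/dev/null; python3 st.py
python3 - <<'E'
from h import *
p,d=vision.camera("wrist"); c=cal("wrist"); W=cloud(d,c); hsv=cv2.cvtColor(p,cv2.COLOR_BGR2HSV); 
q=cv2.inRange(hsv,(50,120,60),(80,255,255))>0; q[:, :200]=0;q[:,320:]=0
B=np.array([b(x) for x in W[q]]); print(len(B),np.nanmedian(B,0) if len(B) else '')
print(row(w(-.055,-.079,.045)),row(w(-.055,-.079,.008)))
E
```

```text
9.0 box [-54.73  53.73  53.05] F box [ 0.04 -0.8  -0.75]
393 [-55.16  50.92   9.1 ]
(array([ 2.920e-02, -2.000e-04,  5.302e-01]), array([ 0.0006, -0.0007,  0.0005])) (array([ 1.772e-01, -1.000e-04,  5.303e-01]), array([ 0.0006, -0.0007,  0.0005]))
```

```bash
python3 -m pendant '0 0 0.2 0 0 0;0 0 0.4 0 0 0;0 0 0.53 0 0 0;0 0 0.53 0 0 0;0 0 0.53 0 0 0;0 0 0.53 0 0 0' >/dev/null; python3 st.py
python3 - <<'E'
from h import *
p,d=vision.camera("wrist"); c=cal("wrist"); W=cloud(d,c); hsv=cv2.cvtColor(p,cv2.COLOR_BGR2HSV); 
q=cv2.inRange(hsv,(3,160,120),(16,255,255))>0; q[:, :200]=0;q[:,320:]=0
B=np.array([b(x) for x in W[q]]); B=B[B[:,2]>15]; print(len(B),np.nanmedian(B,0),B.min(0),B.max(0))
cv2.imwrite("pics/w3.png",p[80:330,110:410]); print(row(w(-.055,-.078,.008)))
E
```

```text
9.65 box [-55.05 -77.51  52.54] F box [-0.45  0.07  0.49]
140 [-52.965 -55.7    26.645] [-62.72 -58.83  25.18] [-46.64 -53.28  28.28]
(array([1.783e-01, 1.000e-04, 2.600e-03]), array([ 0.002 , -0.0008,  0.0004]))
```

View pics/w3.png

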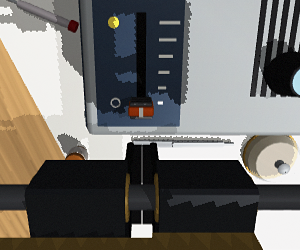

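The lever is at the shortest tick and the ring mark (crop pixel 140,112), so it is closed, with the shut fingers on its closed side. Next I lower the fingers and open click by click.

```bash
python3 -m pendant '0.06 0 0.002 0 0 0;0.12 0 0.002 0 0 0;0.178 0 0.002 0 0 0;0.178 0 0.002 0 0 0;0.178 0 0.002 0 0 0' >/dev/null; python3 st.py
python3 -m pendant '0 0 -0.01 0 0 0;0 0 -0.02 0 0 0;0 0 -0.02 0 0 0' >/dev/null; python3 st.py
python3 -m pendant '0 0 -0.004 0 0 0;0 0 -0.008 0 0 0;0 0 -0.008 0 0 0' >/dev/null; python3 st.py
python3 -m pendant '0 0 -0.004 0 0 0;0 0 -0.008 0 0 0;0 0 -0.008 0 0 0' >/dev/null; python3 st.py
```

```text
10.2 box [-54.75 -78.54   8.61] F box [-0.09  0.63  0.12]
10.5 box [-54.42 -73.42   9.1 ] F box [-0.19 -0.01  0.4 ]
10.8 box [-54.54 -72.29   8.69] F box [ 0.5  -0.11  0.12]
11.1 box [-54.52 -71.54   8.64] F box [-1.49 -6.12  3.17]
```

```bash
python3 -m pendant '0 0 -0.004 0 0 0;0 0 -0.008 0 0 0;0 0 -0.012 0 0 0;0 0 -0.012 0 0 0' >/dev/null; python3 st.py
python3 -m pendant '0 0 -0.004 0 0 0;0 0 -0.008 0 0 0;0 0 -0.012 0 0 0;0 0 -0.012 0 0 0' >/dev/null; python3 st.py
python3 -m pendant '0 0 -0.004 0 0 0;0 0 -0.004 0 0 0' >/dev/null; python3 st.py
```

```text
11.5 box [-54.55 -67.4    8.63] F box [-0.02 -1.66  1.94]
11.9 box [-54.76 -63.62   8.54] F box [-0.18 -0.57  0.3 ]
12.1 box [-54.69 -62.97   8.55] F box [ 0.01 -0.06 -0.32]
```

```bash
python3 -m pendant '0 0 -0.004 0 0 0;0 0 -0.008 0 0 0;0 0 -0.012 0 0 0;0 0 -0.012 0 0 0' >/dev/null; python3 st.py
python3 -m pendant '0 0 -0.004 0 0 0;0 0 -0.008 0 0 0;0 0 -0.012 0 0 0;0 0 -0.012 0 0 0' >/dev/null; python3 st.py
python3 -m pendant '0 0 -0.004 0 0 0;0 0 -0.008 0 0 0;0 0 -0.012 0 0 0;0 0 -0.012 0 0 0' >/dev/null; python3 st.py
python3 -m pendant '0 0 -0.004 0 0 0;0 0 -0.008 0 0 0;0 0 -0.008 0 0 0;0 0 -0.008 0 0 0' >/dev/null; python3 st.py
```

```text
12.5 box [-54.63 -60.22   8.6 ] F box [ 0.3  -1.11  0.1 ]
12.9 box [-54.6  -58.64   8.58] F box [-1.59 -5.71  2.83]
13.3 box [-54.63 -53.63   8.62] F box [-0.12  1.   -0.39]
13.7 box [-54.66 -52.05   8.62] F box [0.39 0.19 0.68]
```

```bash
python3 -m pendant '0 0 -0.004 0 0 0;0 0 -0.008 0 0 0;0 0 -0.012 0 0 0;0 0 -0.012 0 0 0' >/dev/null; python3 st.py
python3 -m pendant '0 0 -0.004 0 0 0;0 0 -0.008 0 0 0;0 0 -0.012 0 0 0;0 0 -0.012 0 0 0' >/dev/null; python3 st.py
python3 -m pendant '0 0 -0.004 0 0 0;0 0 -0.008 0 0 0;0 0 -0.008 0 0 0;0 0 -0.008 0 0 0' >/dev/null; python3 st.py
```

```text
14.1 box [-54.66 -49.01   8.61] F box [-0.17  0.48 -0.02]
14.5 box [-54.61 -47.49   8.6 ] F box [-1.37 -5.68  3.84]
14.9 box [-54.57 -44.62   8.63] F box [-0.86 -4.6   1.5 ]
```

```bash
python3 -m pendant '0 0 -0.004 0 0 0;0 0 -0.008 0 0 0;0 0 -0.008 0 0 0;0 0 -0.008 0 0 0' >/dev/null; python3 st.py
python3 -m pendant '0 0 -0.004 0 0 0;0 0 -0.004 0 0 0;0 0 -0.004 0 0 0' >/dev/null; python3 st.py
```

```text
15.3 box [-54.71 -41.52   8.64] F box [-0.75 -0.32  0.09]
15.6 box [-54.63 -41.06   8.66] F box [-0.64  0.8   0.24]
```

```bash
python3 -m pendant '0 0 -0.004 0 0 0;0 0 -0.006 0 0 0;0 0 -0.006 0 0 0' >/dev/null; python3 st.py
python3 -m pendant '0 0 0.04 0 0 0;0 0 0.06 0 0 0;-0.15 0 0.1 0 0 0;-0.3 0 0.16 0 0 0;-0.4 0 0.16 0 0 0;-0.4 0 0.16 0 0 0;-0.4 0 0.16 0 0 0' >/dev/null; python3 st.py
python3 - <<'E'
from h import *
p,d=vision.camera("wrist"); c=cal("wrist"); W=cloud(d,c); hsv=cv2.cvtColor(p,cv2.COLOR_BGR2HSV); 
q=cv2.inRange(hsv,(3,160,120),(16,255,255))>0; q[:, :200]=0;q[:,320:]=0
B=np.array([b(x) for x in W[q]]); B=B[B[:,2]>20]; print(len(B),np.nanmedian(B,0),B.min(0),B.max(0))
q=cv2.inRange(hsv,(50,120,60),(80,255,255))>0; q[:, :200]=0;q[:,320:]=0
print(np.nanmedian([b(x) for x in W[q]],0))
cv2.imwrite("pics/w4.png",cv2.resize(p[80:280,130:430],(750,500),interpolation=cv2.INTER_CUBIC))
E
```

```text
15.9 box [-54.63 -39.58   8.66] F box [-0.17 -0.89 -0.2 ]
16.6 box [-54.5  -80.24 108.66] F box [-0.77 -0.47 -1.06]
98 [-53.6   -20.14   25.745] [-62.97 -22.77  23.76] [-47.66 -17.59  27.88]
[-55.45   50.515   8.74 ]
```

View pics/w4.png

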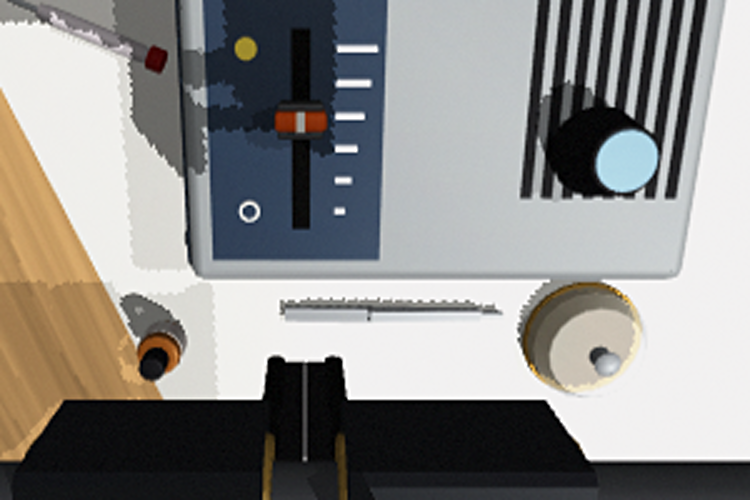

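The lever is at the fourth tick from the bottom, the third click (crop pixel 300,120). Its measured travel from closed is about 35.6 mm. The button is up and the loose items in view look undisturbed.

```bash
python3 -c "
from bench import close_job
print(close_job())"
```

```text
the job is handed in; nothing more can be done
None
```

The job is done and handed in at about 16.7 s of robot time, with the lever in the third click. I worked with the shut fingertips throughout and never pinched the lever.

- **Closing:** I pushed the lever from the first click to its closed stop, feeling a stiff contact of about 7 N. The pictures showed it at the shortest tick.
- **Lamp button:** I pressed it straight down until it bottomed after about 4 mm, with up to about 22 N at the end. A check afterwards found it released at 9 mm. The lever still read closed in the next picture.
- **Opening:** I pushed the lever open in small steps. The force rose and faded at each of the three clicks, and my last push stopped about 4 mm short of the third click so the lever snapped in by itself.

In the last picture the lever was at the third-click tick. Its measured travel from closed was about 35.6 mm, against 36 mm nominal. The button was up, the fingers were clear about 109 mm above the light source's top, and the tweezers, loupe, vial, dust cover and screwdriver looked undisturbed. I did not look again at the oil cup or the holder, but the arm stayed clear of both. No checks failed; the camera and contact positions disagreed by 1–2 mm, which was too little to matter.

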